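# Lock the stop screw of the cap-height gauge

### The arm

A 6-joint arm with a two-finger parallel gripper is mounted at the origin on a cart in front of the work surface, level with it; the furniture and walls round the work are solid. World frame = base frame: x ahead of the robot, y to its left, z up, the work surface at z = 0. Lengths are in m, angles in rad, forces in N, time in s.
With the tool pointing down it reaches from about 0.25 to 0.85 m from the base axis. Payload 12.5 kg.
Tool frame: the origin (TCP) lies at the very end of the fingers, on their centre line; the grasp point (between the pads) lies 19 mm behind it (arm.grip_depth is the distance from the TCP to the grasp point, in m); z points along the fingers, y is the line along which they close (so a half turn about z gives the same grasp; the last joint's range is limited). The gripper opens to 93 mm and grips with 3 to 60 N. Pads are 15 mm wide; open, the fingers measure 128 mm over their backs; the gripper's body (75 mm by 188 mm) begins 65 mm behind the grasp point.
Start: joints at [-0.085, 0.351, 1.652, -0, 1.139, -0.085], TCP at [0.55, 0, 0.219] pointing down, gripper open.
Joint ranges: [-2.75, 2.75], [-0.79, 2.1], [0.01, 2.65], [-1.57, 4.71], [0.07, 3.14], [-2.87, 2.87]. Speed limits (rad/s): [2.22, 2.22, 2.79, 3.14, 3.14, 3.14].

### API

Orientations are given as [roll, pitch, yaw] about the fixed x, y, z axes, in that order (R = Rz(yaw) Ry(pitch) Rx(roll)).
In Python, from bench import arm, read_camera, camera_params, close_job, models gives the robot as it stands.
- The arm moves only by the shell command python3 -m creep 'ROWS' [FORCE]. ROWS is JSON, a list of rows, each an object of numbers: "tx", "ty", "tz": the shift along the tool's x, y, z in mm; "ax", "ay", "az": the turn, a rotation vector about the tool's x, y, z in rad; "gripper": the gripper's target within -1 to 1 (fully open at 1, half-way at 0, shut at -1). A call has 1 to 10 rows; each row is the pose to reach, as a shift and turn from the pose commanded when the call began, along the tool's axes at that moment; what a row does not reach only later rows make up. A row lasts 1/8 s, in which the tool goes at most 62.5 mm and 10.7 degrees, less where a joint would pass 70% of its speed; a pose out of reach is approached as far as the arm can. A call with a gripper value outside its range is refused whole. The fingers move at their own pace and stop on an object; FORCE is the grip in N (left out, the last holds). Time passes only in rows, so rows that repeat a pose let the fingers close. It gives the time, the measured TCP pose, the force, the opening and the grip force at its end, in the units of the state.
- arm.read_state(): the state, without advancing time (a new reading comes with each control period).
- read_camera(name): name is "scene" or "side" or "wrist"; returns (picture, depth): 384x512x3 uint8, red, green, blue; 384x512 float32, m along the optical axis (not along the pixel's ray), 0 where there is no reading.
- camera_params(name): a dict with "camera_matrix" (3x3 intrinsics, pixels), "R" (3x3) and "t" (3): a world point X has camera coordinates R X + t. Camera axes: x right, y down, z forward; pixel columns grow to the right and rows downward; lengths in m; the calibration is good to about 2 mm. A picture is of the moment at which its call begins: read the wrist's pose just before it. camera_params takes no time and is no camera call; for the wrist camera it gives the pose at the moment of the call.
- close_job(): hands the job in; it is judged then, once.
Trained networks look in the newest picture that a camera, given by its name, has taken for a name from the list of things; names that differ only in an ending like _2 or _b are one class to them, and where a whole thing is asked for, a point or a joint stands for the part that bears it (a point fixed in the world has none). Each returns a list of dicts, best first, with "p" (0 to 1); they miss things now and then, are a little off and sometimes report something else, mostly with a low value. They report only what shows in the picture. A call takes as long as a camera call.
- models.recognise(target, camera): "extent" ([centre column, centre row, width, height] in pixels, round what is visible of it).
- models.mark_of(target, camera): "position" ([row, column] in pixels: a listed point, or the origin of a listed thing).
The state is a dict: "clock": time; "joint_positions": joint angles; "dq": joint speeds; "tau": joint torques, N m; "tcp_pos": TCP position; "tcp_rot": TCP orientation; "contact_force": force on the tool from outside, world axes, zero at the start; "wrist_torque": the same for the moment, N m; "gripper_width": opening from 0.0 (shut) to 1.0 (fully open); "gripper_force": force on a finger pad.
Only numpy, scipy, OpenCV 4.12 (cv2) and the standard library are available. Lean on these libraries where they do the work, as an engineer would, in place of code of your own. Each camera call takes 0.05 s, during which the arm holds its last target. There are 200 camera calls.

### The job

The cap-height gauge's stop screw is set right, but its lock nut is loose. Fit the holding key down over the screw's square head, with the key's arm between the two upright pins, and let go of it, so that the screw cannot turn; then push the nut's lever round clockwise (seen from above) past the soft bedding of its washer until it comes up hard, and nip it firmly with a steady push of about 10 N near the ball (held about a second, never more than 18 N). Take the hand away and leave the key on the screw, the nut tight, the screw's setting unchanged and the jars and loose cap undisturbed.

Things in the scene. Friction and masses are not known exactly. Their poses are not given: they have to be found in the camera images.
- gauge: Grey cap-height gauge bolted to the table: base 150x104x10 mm, column at the back, arm 50 mm wide (top at 126 mm) overhanging a jar. Origin on the table under the stop screw's vertical axis; +x runs from the screw along the arm to the column. Two steel pins 10 mm thick (pointed tops at 179 mm) stand on the arm at local x = 82, y = -17 and +17 mm: 24 mm free between them.
- stop_pin: The pin at the gauge's local x = 82, y = -17 mm, on which the key's arm bears when the nut is tightened clockwise. Its origin is the same point as the gauge's origin.
- head_top (a point): Centre of the top of the screw's steel square head, 168 mm above the table. Head 30x30 mm, 15 mm high. Its axes turn with the screw: x, y square to the head's faces; at the start +x points between the pins within about 4 degrees. The screw turns very easily (0.03 Nm); the nut drags it round (0.1 Nm) unless the key holds it.
- head_corner (a point): A top corner of the square head, 21 mm from the screw's axis: shows the screw's setting.
- lever_ball (a point): Centre of the 18 mm black ball ending the lock nut's lever, 98 mm from the screw's axis, 137 mm above the table. The lever is a straight level steel bar 10 mm thick from the nut (34 mm hexagon under the square head, 129 to 145 mm high) to the ball. The space beside and under its outer 60 mm is free down to 101 mm (jar top). When tight, it points a different way each time.
- lock_nut (a joint): Angle of the lock nut (rad): 0 where it comes up to its spring washer, positive when loose (starts 0.4 to 0.7); clockwise from above lowers it; it stays where left. It resists with 0.1 Nm up to 0, then 0.16 Nm while lever and washer bed down together by a further unknown 0.03 to 0.33 rad, then it is hard. The key's slack (up to 0.15 rad) comes on top: feel for the hard stop.
- key_grip (a point): Centre of the upright grip (18x18 mm, 34 high) on the loose dark steel holding key (0.2 kg, stands upright), 39 mm above its underside. Below it a square socket block 46x46x22 mm, open downward. A flat arm 16 mm wide (10 to 20 mm above the underside) reaches along the key's +x to 104 mm from the socket's axis. Axes: x along the arm, z up.
- key_ceiling (a point): Centre of the ceiling of the key's square socket, 16 mm above the key's underside, 23 mm straight below key_grip; it meets head_top when the key is fully seated. The socket hole is 32x32 mm, 16 mm deep, with a 2 mm lead-in chamfer.
- gauge_jar: Capped jar (66 mm wide, 91 mm high) standing on the gauge's base under the screw; origin at the centre of its underside. Leave it alone.
- jar_13: Capped jar 66 mm wide, 91 mm high, on the table; origin at the centre of its underside. Leave it alone.
- jar_14: Capped jar 66 mm wide, 91 mm high, on the table; origin at the centre of its underside. Leave it alone.
- cap: Loose jar cap 63 mm wide, 14 mm high, flat on the table; origin at the centre of its underside. Leave it alone.
- key: The holding key described under key_grip; this origin is the centre of its underside (the socket's mouth).
- screw: The upright steel stop screw with its square head, and the lock nut and lever that it carries. Origin on the table under its axis, z up; it turns about z. Other fixed things near by: a wire ring stand to its right front (ring 97 mm high) with a thin post 184 mm high nearer the robot; a tape dispenser 110 mm high to its left.

How it is judged:
By the outcome, as a careful person would: the job done as asked, in the order asked, and still so for the second after the job is handed in, with the robot touching nothing.
It also fails if it takes over 69 s, if anything falls off the work surface, if the arm or the gripper's body presses on something with over 40 N, if the wrist force passes 120 N, or if a joint passes its speed limit or range.

## Working session

There is one attempt and no reset: what is moved stays moved. The work goes in short steps, Python scripts to look and compute and a shell command to move; the robot and the scene stay as the last step left them, time stands still between calls to the robot, and variables do not carry over. Pictures are saved under pics/ and viewed, at most 10 in all, crops included, and the job is handed in when it is done.

```bash
ls; mkdir -p pics; cat > h.py <<'E'
import numpy as np, cv2
from bench import arm, read_camera, camera_params, models
def ray(cam,rc,P=None):
    P=P or camera_params(cam); K=np.array(P["camera_matrix"]);R=np.array(P["R"]);t=np.array(P["t"])
    d=R.T@np.linalg.solve(K,[rc[1],rc[0],1]); return -R.T@t, d
def atz(cam,rc,z,P=None):
    o,d=ray(cam,rc,P); return o+d*(z-o[2])/d[2]
def look(cams,targets):
    for c in cams:
        P=camera_params(c); im,dep=read_camera(c)
        for n,z in targets.items():
            for r in models.mark_of(n,c)[:2]:
                print(c,n,round(r["p"],2),np.round(r["position"],1),np.round(atz(c,r["position"],z,P),4))
    
E
python3 - <<'E'
from h import *
T=dict(head_top=.168,head_corner=.168,lever_ball=.137,key_grip=.039,key_ceiling=.016,key=0,gauge=0)
look(["scene","side"],T)
a=read_camera("scene")[0];b=read_camera("side")[0]
cv2.imwrite("pics/a.png",cv2.resize(np.vstack([a,b])[:,:,::-1],(448*1,600+72)) if 0 else a[:,:,::-1]);cv2.imwrite("pics/b.png",b[:,:,::-1])
print(arm.read_state())
E
```

```text
pics
scene head_top 0.92 [250.2 163.6] [0.544  0.4566 0.168 ]
scene head_corner 0.8 [247.  157.1] [0.5656 0.4571 0.168 ]
scene lever_ball 0.76 [267.4 198.3] [0.4478 0.4376 0.137 ]
scene key_grip 0.74 [191.6 269. ] [ 0.4703 -0.0009  0.039 ]
scene key_grip 0.55 [188.1 270.4] [ 0.4745 -0.0186  0.039 ]
scene key_ceiling 0.68 [190.6 272. ] [ 0.4742 -0.0317  0.016 ]
scene key 0.6 [195.7 267.2] [ 0.4835 -0.015   0.    ]
scene gauge 0.32 [270. 199.] [0.506  0.3692 0.    ]
side head_top 0.8 [214.4 144.1] [0.5489 0.4509 0.168 ]
side head_corner 0.86 [215.1 139.1] [0.556  0.4587 0.168 ]
side lever_ball 0.71 [239.7 180.9] [0.4509 0.4479 0.137 ]
side key_grip 0.6 [182.9 277. ] [ 0.4808 -0.046   0.039 ]
side key_grip 0.18 [275.2 150.4] [0.5138 0.4872 0.039 ]
side key_ceiling 0.73 [175.  292.7] [ 0.4817 -0.1628  0.016 ]
side key_ceiling 0.69 [193.9 273.2] [ 0.4758 -0.0136  0.016 ]
side key 0.62 [195.2 271.9] [ 0.488  -0.0286  0.    ]
side gauge 0.83 [274.9 151.8] [0.5463 0.4539 0.    ]
{'clock': 0.9, 'joint_positions': array([-8.46223472e-02,  3.50694522e-01,  1.65183036e+00,  2.18950900e-05,
        1.13909151e+00, -8.46097060e-02]), 'dq': array([ 6.87682590e-04,  3.99203389e-04, -9.04673112e-05,  1.24984488e-03,
       -8.96619960e-04,  1.52531673e-03]), 'tau': array([ 7.30682968e-04, -4.97240889e+01, -2.85484833e+01,  7.00405380e-02,
        2.21084832e-02,  6.53242068e-05]), 'tcp_pos': array([5.49973742e-01, 2.10512164e-05, 2.18624006e-01]), 'tcp_rot': array([-3.14157069e+00, -2.18205052e-05,  1.57077452e+00]), 'contact_force': array([-0.46015918, -0.24773019, -0.7201362 ]), 'wrist_torque': array([-0.0160321 , -0.01136911, -0.00900894]), 'gripper_force': 0.0, 'gripper_width': 1.0004376780669324}
```

View pics/a.png

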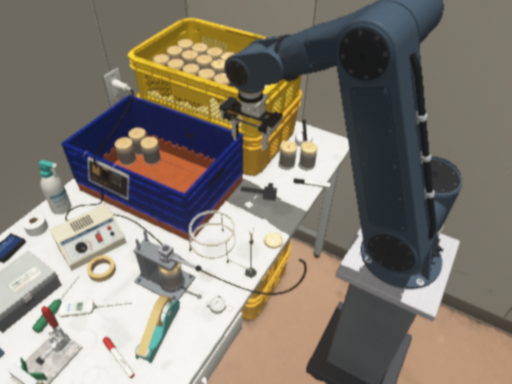

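View pics/b.png

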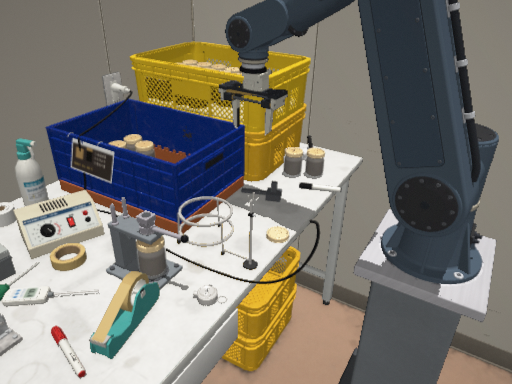

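The pictures show the gauge with its square head at scene px (163,250), pins behind it and the ball at (198,267). The key stands at scene (268,190), with its arm pointing left in the picture. The tape dispenser is at the gauge's left and the ring stand at its right. Next I'll take a close look with the wrist camera.

```bash
python3 - <<'E'
from h import *
look(["wrist"],dict(key_grip=.039,key_ceiling=.016,key=0))
cv2.imwrite("pics/c.png",read_camera("wrist")[0][:,:,::-1])
P=camera_params("wrist");R=np.array(P["R"]);print(-R.T@P["t"],R,P["camera_matrix"])
E
```

```text
wrist key_grip 0.75 [190.4 191.6] [ 0.4772 -0.0199  0.039 ]
wrist key_ceiling 0.73 [187.  199.6] [ 0.482  -0.0215  0.016 ]
wrist key 0.91 [182.5 199.5] [ 0.4791 -0.0196  0.    ]
[0.55036617 0.06525145 0.38469171] [[ 9.99999044e-01  5.02295704e-04 -1.28860607e-03]
 [ 7.98876171e-04 -9.70347198e-01  2.41714038e-01]
 [-1.12898337e-03 -2.41714836e-01 -9.70346672e-01]] [[320.94812768   0.         257.17508981]
 [  0.         320.94812768 191.25701388]
 [  0.           0.           1.        ]]
```

View pics/c.png

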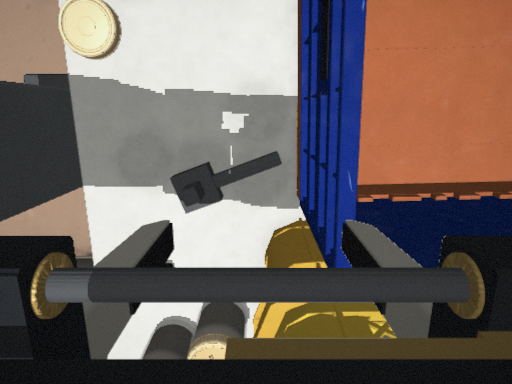

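```bash
python3 - <<'E'
from h import *
P=camera_params("wrist");im,d=read_camera("wrist")
a=atz("wrist",[187,197],.022,P);b=atz("wrist",[156.5,279],.015,P);print(a,b,np.degrees(np.arctan2(b[1]-a[1],b[0]-a[0])))
K=np.array(P["camera_matrix"]);R=np.array(P["R"]);t=np.array(P["t"])
v,u=np.mgrid[:384,:512];c=np.stack([(u-K[0,2])/K[0,0]*d,(v-K[1,2])/K[1,1]*d,d],-1)
w=(c-t)@R
print("box top",np.round(w[100,290:370:6],3))
m=((w[...,2]>.008)&(w[...,2]<.07)&(d>0));m[:,:165]=0;m[:,295:]=0;m[:140]=0;m[215:]=0
pts=w[m]
arm_=pts[(pts[:,2]<.028)]
print(len(pts),cv2.minAreaRect((arm_[:,:2]*1000).astype(np.float32)))
g=pts[pts[:,2]>.045];print(len(g),cv2.minAreaRect((g[:,:2]*1000).astype(np.float32)),g[:,2].max())
E
python3 -m creep '[{"tx":30,"ty":5,"tz":-55},{"tx":90,"ty":10,"tz":-80},{"tx":150,"ty":20,"tz":-80},{"tx":210,"ty":20,"tz":-80},{"tx":270,"ty":20,"tz":-80},{"tx":330,"ty":20,"tz":-80},{"tx":385,"ty":20,"tz":-80},{"tx":385,"ty":20,"tz":-80},{"tx":385,"ty":20,"tz":-80}]'
python3 - <<'E'
from h import *
look(["wrist"],dict(head_top=.168,head_corner=.168,lever_ball=.137,gauge=0,stop_pin=0))
im,d=read_camera("wrist");np.save("g.npy",d);cv2.imwrite("pics/d.png",im[:,:,::-1])
E
```

```text
[ 0.48007527 -0.02005948  0.022     ] [0.57514029 0.01458089 0.015     ] 20.02103529323753
box top [[ 0.588  0.078 -0.   ]
 [ 0.595  0.078 -0.001]
 [ 0.595  0.076  0.046]
 [ 0.601  0.076  0.047]
 [ 0.599  0.075  0.095]
 [ 0.596  0.073  0.138]
 [ 0.601  0.073  0.14 ]
 [ 0.595  0.072  0.184]
 [ 0.599  0.072  0.183]
 [ 0.595  0.071  0.214]
 [ 0.598  0.071  0.214]
 [ 0.601  0.071  0.214]
 [ 0.668  0.078  0.008]
 [ 0.675  0.078  0.009]]
2627 ((516.1724853515625, -8.530921936035156), (127.12152099609375, 46.248294830322266), 20.650287628173828)
327 ((478.81524658203125, -22.483022689819336), (17.92061424255371, 18.136032104492188), 21.395614624023438) 0.057694351598369116invalid input
```

View pics/d.png

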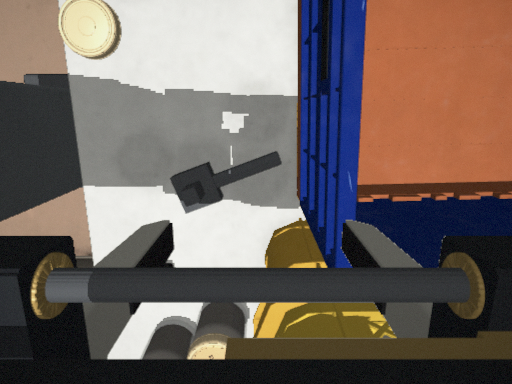

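The picture is unchanged because that call was refused. I'll retry with every field given.

```bash

python3 -m creep '[{"tx":30,"ty":5,"tz":-55,"ax":0,"ay":0,"az":0,"gripper":1},{"tx":90,"ty":10,"tz":-80,"ax":0,"ay":0,"az":0,"gripper":1},{"tx":150,"ty":20,"tz":-80,"ax":0,"ay":0,"az":0,"gripper":1},{"tx":210,"ty":20,"tz":-80,"ax":0,"ay":0,"az":0,"gripper":1},{"tx":270,"ty":20,"tz":-80,"ax":0,"ay":0,"az":0,"gripper":1},{"tx":330,"ty":20,"tz":-80,"ax":0,"ay":0,"az":0,"gripper":1},{"tx":385,"ty":20,"tz":-80,"ax":0,"ay":0,"az":0,"gripper":1},{"tx":385,"ty":20,"tz":-80,"ax":0,"ay":0,"az":0,"gripper":1},{"tx":385,"ty":20,"tz":-80,"ax":0,"ay":0,"az":0,"gripper":1}]' 20
python3 - <<'E'
from h import *
look(["wrist"],dict(head_top=.168,head_corner=.168,lever_ball=.137,gauge=0,stop_pin=0))
im,d=read_camera("wrist");np.save("g.npy",d);cv2.imwrite("pics/e.png",im[:,:,::-1])
print(arm.read_state())
E
```

```text
clock: 2.68
tcp_pos: [0.57, 0.3846, 0.2983]
tcp_rot: [-3.141, 0.001, 1.571]
contact_force: [0.1, -0.2, 0.0]
gripper_width: 1.0
gripper_force: 0.0
wrist head_top 0.6 [114.1 231.5] [0.5469 0.4473 0.168 ]
wrist head_corner 0.68 [ 95.  246.4] [0.5604 0.4638 0.168 ]
wrist lever_ball 0.97 [120.9 134.6] [0.4476 0.4404 0.137 ]
wrist gauge 0.74 [112.3 241.3] [0.5473 0.4483 0.    ]
wrist stop_pin 0.68 [113.8 230.8] [0.5325 0.4463 0.    ]
{'clock': 3.025, 'joint_positions': array([ 5.25460965e-01,  5.55564011e-01,  1.14326218e+00, -1.14672996e-05,
        1.44254315e+00,  5.26306408e-01]), 'dq': array([ 6.31585753e-03,  1.71605961e-03, -2.29368911e-03,  1.97736956e-04,
        1.55898980e-03, -5.99688695e-05]), 'tau': array([-7.64755346e-02, -6.47606492e+01, -3.22048652e+01,  7.19559006e-02,
       -2.70702521e-02, -2.60359244e-03]), 'tcp_pos': array([0.57021263, 0.38437754, 0.29888924]), 'tcp_rot': array([ 3.14139385e+00, -1.02343026e-04,  1.56995236e+00]), 'contact_force': array([-0.3628841 , -1.04281634,  1.03353325]), 'wrist_torque': array([ 0.01454211, -0.02322933,  0.01071192]), 'gripper_force': 0.0, 'gripper_width': 1.0035621857600998}
```

```bash
python3 - <<'E'
from h import *
P=camera_params("wrist");d=np.load("g.npy")
K=np.array(P["camera_matrix"]);R=np.array(P["R"]);t=np.array(P["t"])
v,u=np.mgrid[:384,:512];c=np.stack([(u-K[0,2])/K[0,0]*d,(v-K[1,2])/K[1,1]*d,d],-1)
w=(c-t)@R
h=np.array([.547,.447])
def rect(n,m):
    n_,l,s,_=cv2.connectedComponentsWithStats(m.astype(np.uint8))
    for i in range(1,n_):
        if s[i,4]>15:
            p=w[l==i]; print(n,s[i],[np.round(np.array(q),1) for q in cv2.minAreaRect((p[:,:2]*1000).astype(np.float32))],np.round(p.mean(0),4),p[:,2].max())
ok=(d>0)&(np.hypot(w[...,0]-h[0],w[...,1]-h[1])<.15)
rect("high",ok&(w[...,2]>.159)&(w[...,2]<.19))
rect("arm",ok&(w[...,2]>.121)&(w[...,2]<.1285))
rect("lever",ok&(w[...,2]>.131)&(w[...,2]<.15)&(np.hypot(w[...,0]-h[0],w[...,1]-h[1])>.03))
rect("pinmid",ok&(w[...,2]>.13)&(w[...,2]<.19)&(w[...,0]>.6))
E
```

```text
high [315  85  13  12 131] [array([626.6, 467.2]), array([9.3, 9.2]), np.float64(0.7)] [0.6258 0.467  0.1736] 0.18087455700391436
high [ 213   97   35   34 1131] [array([545.8, 447.5]), array([29. , 30.2]), np.float64(90.0)] [0.5458 0.4477 0.1681] 0.1709217048220198
high [314 124  14  12 119] [array([628.1, 433.5]), array([9.4, 9.6]), np.float64(78.6)] [0.6269 0.4337 0.1734] 0.1797436914361127
arm [ 205   85  126   54 4305] [array([581.8, 448.7]), array([128.2,  50.1]), np.float64(2.1)] [0.5878 0.4494 0.1258] 0.1284534511027692
lever [308  88  10  12  50] [array([624. , 465.4]), array([ 7.3, 11.1]), np.float64(31.0)] [0.6236 0.4657 0.1379] 0.1496817888560762
lever [126 112  79  21 885] [array([479.1, 439.2]), array([76.8, 16.8]), np.float64(2.5)] [0.4761 0.4407 0.1417] 0.14686552664688257
lever [307 123   9  12  42] [array([624.4, 432.8]), array([11.3,  6.6]), np.float64(88.4)] [0.6243 0.4342 0.1391] 0.14996034660591537
pinmid [306  85  22  17 234] [array([626.4, 466.2]), array([12.6, 13.6]), np.float64(35.1)] [0.625  0.4665 0.1584] 0.18087455700391436
pinmid [306 120  22  16 221] [array([627.1, 433.9]), array([15.1, 12.2]), np.float64(69.4)] [0.6261 0.4341 0.157 ] 0.1797436914361127
```

View pics/e.png

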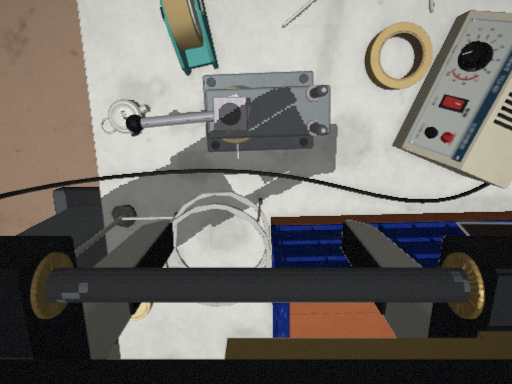

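Seen from above, the head is at px (230,114), the pins at (318,92) and (318,129), and the ball at (134,121); the lever points at the robot. Before descending on the key, I'll check the clearance around it, and also near the gauge.

```bash
python3 - <<'E'
from h import *
for cam in ["scene","side"]:
    P=camera_params(cam);im,d=read_camera(cam)
    K=np.array(P["camera_matrix"]);R=np.array(P["R"]);t=np.array(P["t"])
    v,u=np.mgrid[:384,:512];c=np.stack([(u-K[0,2])/K[0,0]*d,(v-K[1,2])/K[1,1]*d,d],-1)
    w=((c-t)@R)[d>0]
    q=w[(abs(w[:,0]-.5)<.12)&(w[:,1]<.13)&(w[:,1]>-.25)&(w[:,2]>.08)]
    print(cam); g=np.round(q/.03).astype(int)
    for k in sorted(set(map(tuple,g[:,:2]))):
        print(np.array(k)*30, int(1000*q[(g[:,:2]==k).all(1)][:,2].max()),end="; ")
    q=w[(abs(w[:,0]-.40)<.05)&(abs(w[:,1]-.34)<.08)&(w[:,2]>.12)]
    print("\npost",len(q),q.mean(0) if len(q) else "")
E
```

```text
scene
[ 390 -240] 88; [ 420 -240] 93; [ 420 -210] 93; [ 450 -240] 93; [ 450 -210] 91; [ 480 -240] 86; [ 480 -210] 94; [ 480 -180] 92; [ 510 -240] 90; [ 510 -210] 95; [ 510 -180] 94; [ 540 -240] 186; [ 540 -210] 185; [ 540 -180] 183; [ 540 -150] 240; [ 540 -120] 248; [540 -90] 263; [ 570 -240] 197; [ 570 -210] 210; [ 570 -180] 225; [ 570 -150] 241; [ 570 -120] 254; [570 -90] 269; [570 -60] 273; [600 -60] 266; [600 -30] 215; [600   0] 216; [600  30] 217; [600  60] 215; [600  90] 216; [600 120] 216; [630 -60] 250; [630 -30] 212; 
post 3344 [0.40158434 0.33590841 0.61739858]
side
[ 390 -240] 82; [ 420 -240] 92; [ 420 -210] 92; [ 450 -240] 93; [ 450 -210] 92; [ 480 -240] 90; [ 480 -210] 91; [ 480 -180] 92; [ 510 -240] 91; [ 510 -210] 92; [ 510 -180] 94; [ 510 -150] 90; [ 540 -240] 357; [ 540 -210] 357; [ 540 -180] 357; [ 540 -150] 357; [ 540 -120] 357; [540 -90] 357; [540 -60] 355; [ 570 -240] 357; [ 570 -210] 358; [ 570 -180] 358; [ 570 -150] 358; [ 570 -120] 358; [570 -90] 357; [570 -60] 359; [ 600 -240] 203; [600 -60] 358; [600 -30] 355; [600   0] 216; [600  30] 216; [600  60] 216; [600  90] 216; [600 120] 216; [630 -60] 357; [630 -30] 348; 
post 1996 [0.40510749 0.34858197 0.55344249]
```

```bash
cat >> h.py <<'E'
from scipy.spatial.transform import Rotation as Ro
def pose(key_yaw,tilt=20):  # tool x opposite to the key's arm, leaning back by tilt
    return Ro.from_euler("z",key_yaw+180,degrees=True)*Ro.from_euler("x",180,degrees=True)*Ro.from_euler("y",-tilt,degrees=True)
def rel(p,R,s=None):
    s=s or arm.read_state(); R0=Ro.from_euler("xyz",s["tcp_rot"])
    print("t mm",np.round(R0.inv().apply(np.array(p)-s["tcp_pos"])*1000,1),"rotvec",np.round((R0.inv()*R).as_rotvec(),4))
E
python3 - <<'E'
from h import *
rel([.45,-.02,.30],pose(20.7,0)); rel([.45,-.02,.20],pose(20.7,20)); print(pose(20.7).apply([0,0,1]),arm.read_state()["joint_positions"])
E
```

```text
t mm [-404.7 -119.9   -1.3] rotvec [ 2.0000e-04  1.0000e-04 -1.9326e+00]
t mm [-404.7 -119.9   98.7] rotvec [-0.3366 -0.2326 -1.9101]
[ 0.3199407   0.12089552 -0.93969262] [5.25887603e-01 5.55823491e-01 1.14309973e+00 1.91268475e-05
 1.44252505e+00 5.26368936e-01]
```

```bash

python3 -m creep '[{"tx":-40,"ty":-20,"tz":0,"ax":0,"ay":0,"az":-0.19,"gripper":1},{"tx":-80,"ty":-40,"tz":0,"ax":0,"ay":0,"az":-0.37,"gripper":1},{"tx":-120,"ty":-60,"tz":0,"ax":0,"ay":0,"az":-0.55,"gripper":1},{"tx":-160,"ty":-80,"tz":0,"ax":0,"ay":0,"az":-0.73,"gripper":1},{"tx":-200,"ty":-100,"tz":0,"ax":0,"ay":0,"az":-0.91,"gripper":1},{"tx":-240,"ty":-120,"tz":0,"ax":0,"ay":0,"az":-1.09,"gripper":1},{"tx":-280,"ty":-120,"tz":0,"ax":0,"ay":0,"az":-1.27,"gripper":1},{"tx":-320,"ty":-120,"tz":0,"ax":0,"ay":0,"az":-1.45,"gripper":1},{"tx":-360,"ty":-120,"tz":0,"ax":0,"ay":0,"az":-1.63,"gripper":1},{"tx":-405,"ty":-120,"tz":0,"ax":0,"ay":0,"az":-1.81,"gripper":1}]'
python3 - <<'E'
from h import *
rel([.4848-.32*.1,-.0202-.12*.1,.128],pose(20.7,20)); rel([.45,-.02,.20],pose(20.7,20))
E
```

```text
clock: 4.38
tcp_pos: [0.4499, -0.0204, 0.2989]
tcp_rot: [-3.141, 0.001, -2.9]
contact_force: [0.2, 0.7, 0.4]
gripper_width: 1.003
gripper_force: 0.0
t mm [ 1.000e-01 -1.210e+01  1.709e+02] rotvec [-0.0211 -0.348  -0.118 ]
t mm [-0.2  0.4 98.9] rotvec [-0.0211 -0.348  -0.118 ]
```

```bash

python3 -m creep '[{"tx":0,"ty":-4,"tz":40,"ax":-0.01,"ay":-0.17,"az":-0.06,"gripper":0.4},{"tx":0,"ty":-12,"tz":90,"ax":-0.021,"ay":-0.348,"az":-0.118,"gripper":0.1},{"tx":0,"ty":-12,"tz":140,"ax":-0.021,"ay":-0.348,"az":-0.118,"gripper":0.1},{"tx":0,"ty":-12,"tz":171,"ax":-0.021,"ay":-0.348,"az":-0.118,"gripper":0.1},{"tx":0,"ty":-12,"tz":171,"ax":-0.021,"ay":-0.348,"az":-0.118,"gripper":0.1}]'
python3 - <<'E'
from h import *
rel([.4848,-.0202,.028],pose(20.7,20))
look(["wrist","scene","side"],dict(key_grip=.039))
cv2.imwrite("pics/f.png",np.hstack([cv2.resize(read_camera("side")[0][140:260,200:340,::-1],(420,360)),cv2.resize(read_camera("wrist")[0][:,:,::-1],(380,360))]))
E
```

```text
clock: 5.0
tcp_pos: [0.4518, -0.0307, 0.1263]
tcp_rot: [3.139, 0.345, -2.788]
contact_force: [1.2, 0.6, 0.8]
gripper_width: 0.56
gripper_force: 0.0
t mm [  0.8  -1.9 104.2] rotvec [ 0.0002 -0.0036 -0.007 ]
wrist key_grip 0.58 [189.1 256.4] [ 0.4771 -0.023   0.039 ]
wrist key_grip 0.57 [175.7 259.6] [ 0.4641 -0.0251  0.039 ]
scene key_grip 0.76 [184.8 268. ] [ 0.4897 -0.0288  0.039 ]
side key_grip 0.58 [186.  273.9] [ 0.4794 -0.0228  0.039 ]
```

View pics/f.png

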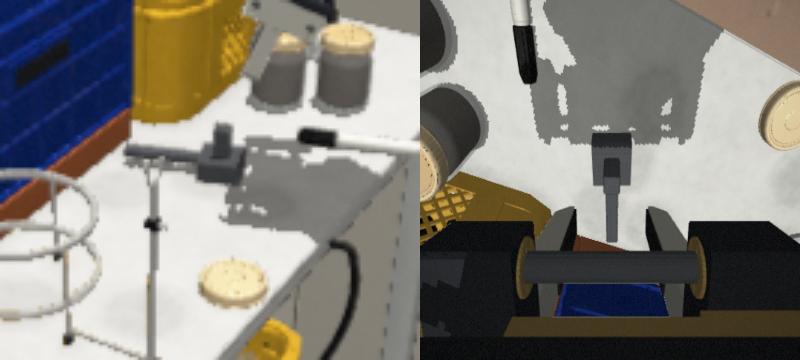

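Side view: the key stands free at (225,155) in the crop. Wrist view: the key is centred between the fingers. I'll descend and grip.

```bash

python3 -m creep '[{"tx":1,"ty":-1,"tz":45,"ax":0,"ay":0,"az":-0.006,"gripper":0.1},{"tx":1,"ty":-1,"tz":80,"ax":0,"ay":0,"az":-0.006,"gripper":0.1},{"tx":1,"ty":-1,"tz":100,"ax":0,"ay":0,"az":-0.006,"gripper":0.1},{"tx":1,"ty":-1,"tz":104,"ax":0,"ay":0,"az":-0.006,"gripper":0.1},{"tx":1,"ty":-1,"tz":104,"ax":0,"ay":0,"az":-0.006,"gripper":0.1}]'
python3 - <<'E'
from h import *
rel([.4848,-.0202,.028],pose(20.7,20))
E
```

```text
clock: 6.02
tcp_pos: [0.4861, -0.0195, 0.0306]
tcp_rot: [-3.139, 0.348, -2.78]
contact_force: [-0.2, -0.7, 0.1]
gripper_width: 0.55
gripper_force: 0.0
t mm [ 2.2 -0.2  1.9] rotvec [-0.0023 -0.0011  0.0006]
```

```bash

python3 -m creep '[{"tx":2,"ty":0,"tz":1.5,"ax":0,"ay":0,"az":0,"gripper":0.1},{"tx":2,"ty":0,"tz":1.5,"ax":0,"ay":0,"az":0,"gripper":-0.5},{"tx":2,"ty":0,"tz":1.5,"ax":0,"ay":0,"az":0,"gripper":-1},{"tx":2,"ty":0,"tz":1.5,"ax":0,"ay":0,"az":0,"gripper":-1},{"tx":2,"ty":0,"tz":1.5,"ax":0,"ay":0,"az":0,"gripper":-1},{"tx":2,"ty":0,"tz":1.5,"ax":0,"ay":0,"az":0,"gripper":-1}]' 40
python3 - <<'E'
from h import *
s=arm.read_state();print(s["tcp_pos"],s["tcp_rot"],s["joint_positions"])
rel(s["tcp_pos"]+[-.05,.04,.25],pose(10,20))
E
```

```text
clock: 6.78
tcp_pos: [0.4851, -0.0196, 0.0288]
tcp_rot: [-3.139, 0.345, -2.781]
contact_force: [-0.8, 0.3, 2.3]
gripper_width: 0.188
gripper_force: 40.0
[ 0.48506929 -0.01959559  0.02884778] [-3.13933807  0.34547094 -2.78073448] [-0.24717413  0.47154624  2.16488842  0.73725782  0.28901264 -2.86657211]
t mm [ -53.9   54.5 -246.4] rotvec [ 0.0612 -0.0034  0.1752]
```

```bash

python3 -m creep '[{"tx":-6,"ty":6,"tz":-27,"ax":0,"ay":0,"az":0,"gripper":-1},{"tx":-17,"ty":17,"tz":-77,"ax":0.02,"ay":0,"az":0.05,"gripper":-1},{"tx":-29,"ty":29,"tz":-130,"ax":0.03,"ay":0,"az":0.1,"gripper":-1},{"tx":-42,"ty":42,"tz":-190,"ax":0.05,"ay":0,"az":0.14,"gripper":-1},{"tx":-54,"ty":54,"tz":-246,"ax":0.061,"ay":-0.003,"az":0.175,"gripper":-1},{"tx":-54,"ty":54,"tz":-246,"ax":0.061,"ay":-0.003,"az":0.175,"gripper":-1}]'
python3 - <<'E'
from h import *
s=arm.read_state();print(s["tcp_pos"],s["tcp_rot"],s["joint_positions"])
# goal: key on axis (0.546,0.4475) yaw 1.2deg; key pose in tool from the grasp
R0=pose(20.7);tcp0=np.array([.4851,-.0196,.0288]);key0=np.array([.4787,-.0225,0])
o=tcp0-key0
for z in (.152+.06,.152):
    g=np.array([.546,.4475,z])+Ro.from_euler("z",1.2-20.7,degrees=True).apply(o); print("tcp goal",g); rel(g,pose(1.2))
E
```

```text
clock: 7.52
tcp_pos: [0.4363, 0.0203, 0.2821]
tcp_rot: [-3.139, 0.356, -2.965]
contact_force: [0.9, -1.1, -2.5]
gripper_width: 0.191
gripper_force: 40.0
[0.43631527 0.02033609 0.28213012] [-3.13906687  0.35563263 -2.96526713] [-0.1248141  -0.10957529  2.06183662  0.13439316  0.85224791 -1.94281523]
tcp goal [0.55300095 0.4480973  0.2408    ]
t mm [-163.6  400.9  103.9] rotvec [0.0511 0.0067 0.1458]
tcp goal [0.55300095 0.4480973  0.1808    ]
t mm [-142.7  401.1  160.1] rotvec [0.0511 0.0067 0.1458]
```

```bash

python3 -m creep '[{"tx":-10,"ty":23,"tz":4,"ax":0,"ay":0,"az":0.01,"gripper":-1},{"tx":-34,"ty":77,"tz":12,"ax":0.01,"ay":0,"az":0.03,"gripper":-1},{"tx":-59,"ty":132,"tz":21,"ax":0.02,"ay":0,"az":0.05,"gripper":-1},{"tx":-83,"ty":187,"tz":30,"ax":0.03,"ay":0,"az":0.07,"gripper":-1},{"tx":-107,"ty":242,"tz":39,"ax":0.03,"ay":0,"az":0.09,"gripper":-1},{"tx":-131,"ty":297,"tz":48,"ax":0.04,"ay":0.004,"az":0.11,"gripper":-1},{"tx":-154,"ty":349,"tz":56,"ax":0.045,"ay":0.005,"az":0.13,"gripper":-1},{"tx":-170,"ty":387,"tz":65,"ax":0.05,"ay":0.006,"az":0.146,"gripper":-1},{"tx":-170,"ty":401,"tz":85,"ax":0.051,"ay":0.006,"az":0.146,"gripper":-1},{"tx":-167,"ty":401,"tz":94,"ax":0.051,"ay":0.006,"az":0.146,"gripper":-1}]'
python3 - <<'E'
from h import *
s=arm.read_state();print(s["tcp_pos"],s["tcp_rot"],s["joint_positions"])
z=s["tcp_pos"][2]-.0288
look(["scene","side"],dict(head_top=.168,key_grip=z+.039,key_ceiling=z+.016,key=z))
for n in ["scene","side"]:
    cv2.imwrite(f"{n}.png",read_camera(n)[0][:,:,::-1])
a=cv2.imread("scene.png")[190:310,110:240];b=cv2.imread("side.png")[140:260,90:220]
cv2.imwrite("pics/g.png",np.hstack([cv2.resize(x,(400,369),interpolation=cv2.INTER_CUBIC) for x in (a,b)]))
o=np.array([.4851,-.0196,.0288])-[.4787,-.0225,0]
for zz in (.152+.03,.152+.014,.152):
    rel(np.array([.546,.4475,zz])+Ro.from_euler("z",1.2-20.7,degrees=True).apply(o),pose(1.2))
E
```

```text
clock: 8.78
tcp_pos: [0.5512, 0.4477, 0.2426]
tcp_rot: [-3.14, 0.338, -3.119]
contact_force: [-0.2, -0.3, -2.7]
gripper_width: 0.193
gripper_force: 40.0
[0.55123047 0.44767622 0.24261122] [-3.13962844  0.33800008 -3.11935889] [ 0.69831943  0.50871752  1.39073181 -0.25260024  0.99063856 -0.78213961]
scene head_top 0.55 [249.5 166.1] [0.5398 0.4514 0.168 ]
scene key_grip 0.53 [227.4 159. ] [0.5488 0.4518 0.2528]
scene key_ceiling 0.6 [232.5 164.9] [0.5401 0.4436 0.2298]
scene key 0.77 [239.3 164.4] [0.5371 0.4527 0.2138]
side head_top 0.42 [175.7 313.2] [0.3125 0.0791 0.168 ]
side key_grip 0.88 [176.  143.1] [0.5561 0.4334 0.2528]
side key_ceiling 0.61 [188.3 146.4] [0.5436 0.44   0.2298]
side key 0.8 [194.2 144.4] [0.5505 0.4413 0.2138]
side key 0.72 [239.2 180.4] [0.3812 0.5248 0.2138]
t mm [11.4  0.4 34.9] rotvec [ 0.0013 -0.0061 -0.0015]
t mm [16.8  0.3 49.9] rotvec [ 0.0013 -0.0061 -0.0015]
t mm [21.5  0.3 63.1] rotvec [ 0.0013 -0.0061 -0.0015]
```

View pics/g.png

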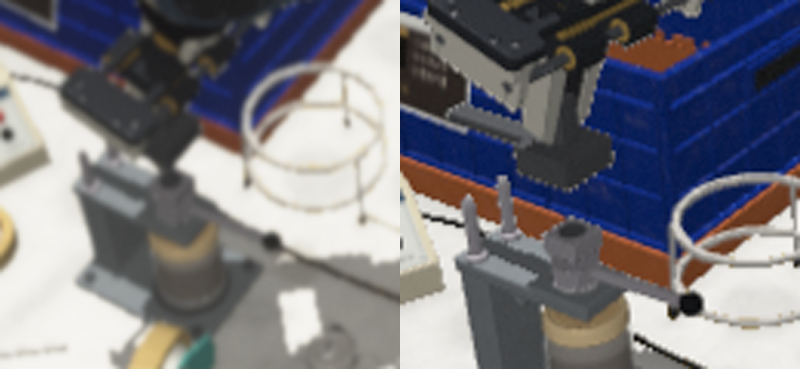

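Both views show the key level above the head, with its arm pointing between the pins. I'll lower it in steps.

```bash

python3 -m creep '[{"tx":8,"ty":0.3,"tz":25,"ax":0,"ay":-0.006,"az":0,"gripper":-1},{"tx":14.5,"ty":0.3,"tz":43,"ax":0,"ay":-0.006,"az":0,"gripper":-1},{"tx":14.5,"ty":0.3,"tz":43,"ax":0,"ay":-0.006,"az":0,"gripper":-1},{"tx":14.5,"ty":0.3,"tz":43,"ax":0,"ay":-0.006,"az":0,"gripper":-1}]'
cat > m.py <<'E'
from h import *
import sys
P=[];F=[];Rr=[]
for i in range(4):
    s=arm.read_state();P.append(s["tcp_pos"]);F.append(s["contact_force"]);Rr.append(s["tcp_rot"]); read_camera("scene")
s=dict(s);s["tcp_pos"]=np.mean(P,0);print("std",np.std(P,0)*1000,np.round(s["tcp_pos"],4),"F",np.mean(F,0),s["wrist_torque"])
o=np.array([.4851,-.0196,.0288])-[.4787,-.0225,0]
for zz in (.166,.160,.152):
    rel(np.array([.546,.4475,zz])+Ro.from_euler("z",1.2-20.7,degrees=True).apply(o),pose(1.2),s)
E
python3 m.py
```

```text
clock: 9.88
tcp_pos: [0.5531, 0.4484, 0.2026]
tcp_rot: [3.139, 0.349, -3.122]
contact_force: [0.6, 0.6, -1.3]
gripper_width: 0.192
gripper_force: 40.0
std [0.0388373  0.02586671 0.11259221] [0.5531 0.4484 0.2027] F [ 5.03717322e-04  2.50071744e-01 -2.26341335e+00] [0.1170259  0.25789879 0.03249718]
t mm [ 2.8 -0.3  7.4] rotvec [ 0.0018  0.0006 -0.0016]
t mm [ 4.9 -0.3 13. ] rotvec [ 0.0018  0.0006 -0.0016]
t mm [ 7.6 -0.3 20.6] rotvec [ 0.0018  0.0006 -0.0016]
```

```bash

python3 -m creep '[{"tx":1.4,"ty":-0.3,"tz":3.7,"ax":0,"ay":0,"az":0,"gripper":-1},{"tx":2.8,"ty":-0.3,"tz":7.4,"ax":0,"ay":0,"az":0,"gripper":-1},{"tx":3.5,"ty":-0.3,"tz":9.3,"ax":0,"ay":0,"az":0,"gripper":-1},{"tx":4.2,"ty":-0.3,"tz":11.2,"ax":0,"ay":0,"az":0,"gripper":-1},{"tx":4.2,"ty":-0.3,"tz":11.2,"ax":0,"ay":0,"az":0,"gripper":-1}]'
python3 m.py
```

```text
clock: 10.7
tcp_pos: [0.5525, 0.4479, 0.1895]
tcp_rot: [3.14, 0.348, -3.122]
contact_force: [-0.2, 3.8, -3.8]
gripper_width: 0.193
gripper_force: 40.0
std [0.02736936 0.01512617 0.01248612] [0.5525 0.4479 0.1895] F [-0.61754944  3.42457059 -3.69364378] [0.71103126 0.3586161  0.15701701]
t mm [-2.3  0.2 -4.8] rotvec [ 0.001  -0.0009 -0.0013]
t mm [-0.2  0.2  0.9] rotvec [ 0.001  -0.0009 -0.0013]
t mm [2.5 0.2 8.4] rotvec [ 0.001  -0.0009 -0.0013]
```

The head has entered the socket, with only a 3 N side load toward +y. I'll shift a little that way and seat it.

```bash

python3 -m creep '[{"tx":0.5,"ty":0.7,"tz":2,"ax":0,"ay":0,"az":0,"gripper":-1},{"tx":1.3,"ty":0.7,"tz":4.2,"ax":0,"ay":0,"az":0,"gripper":-1},{"tx":2.1,"ty":0.7,"tz":6.4,"ax":0,"ay":0,"az":0,"gripper":-1},{"tx":2.6,"ty":0.7,"tz":8,"ax":0,"ay":0,"az":0,"gripper":-1},{"tx":2.6,"ty":0.7,"tz":8,"ax":0,"ay":0,"az":0,"gripper":-1}]'
python3 m.py
```

```text
clock: 11.52
tcp_pos: [0.5529, 0.4484, 0.1812]
tcp_rot: [3.14, 0.348, -3.122]
contact_force: [0.5, -0.2, -1.9]
gripper_width: 0.188
gripper_force: 40.0
std [0.00981818 0.03969795 0.07951365] [0.5529 0.4485 0.1813] F [-0.28741991 -0.01138602 -1.80819863] [ 0.0614      0.22554756 -0.03792908]
t mm [ -4.7  -0.4 -12.7] rotvec [ 0.001  -0.0004 -0.0013]
t mm [-2.6 -0.4 -7. ] rotvec [ 0.001  -0.0004 -0.0013]
t mm [ 0.1 -0.4  0.5] rotvec [ 0.001  -0.0004 -0.0013]
```

Nearly seated and no load. Release and back out along the tool axis.

```bash

python3 -m creep '[{"tx":0,"ty":0,"tz":0.3,"ax":0,"ay":0,"az":0,"gripper":-1},{"tx":0,"ty":0,"tz":0.3,"ax":0,"ay":0,"az":0,"gripper":-0.3},{"tx":0,"ty":0,"tz":0.3,"ax":0,"ay":0,"az":0,"gripper":0.1},{"tx":0,"ty":0,"tz":0.3,"ax":0,"ay":0,"az":0,"gripper":0.1},{"tx":0,"ty":0,"tz":0.3,"ax":0,"ay":0,"az":0,"gripper":0.1},{"tx":0,"ty":0,"tz":-25,"ax":0,"ay":0,"az":0,"gripper":0.1},{"tx":0,"ty":0,"tz":-80,"ax":0,"ay":0,"az":0,"gripper":0.1},{"tx":0,"ty":0,"tz":-130,"ax":0,"ay":0,"az":0,"gripper":0.1},{"tx":0,"ty":0,"tz":-130,"ax":0,"ay":0,"az":0,"gripper":0.1}]'
cat > v.py <<'E'
from h import *
import sys
for n in ["wrist","scene","side"]:
    P=camera_params(n);im,d=read_camera(n)
    print("n",n)
    for k,z in dict(key_grip=.191,lever_ball=.137).items():
        for r in models.mark_of(k,n)[:1]: print(n,k,round(r["p"],2),np.round(atz(n,r["position"],z,P),4))
    if n=="wrist":
        K=np.array(P["camera_matrix"]);R=np.array(P["R"]);t=np.array(P["t"])
        v,u=np.mgrid[:384,:512];c=np.stack([(u-K[0,2])/K[0,0]*d,(v-K[1,2])/K[1,1]*d,d],-1);w=(c-t)@R
        q=w[(d>0)&(np.hypot(w[...,0]-.546,w[...,1]-.4475)<.07)]
        g=q[(q[:,2]>.198)&(q[:,2]<.22)]; b=q[(q[:,2]>.168)&(q[:,2]<.182)]
        for x in (g,b):
            if len(x): print(len(x),cv2.minAreaRect((x[:,:2]*1000).astype(np.float32)),np.median(x[:,2]),x[:,2].max())
    cv2.imwrite(n+".png",im[:,:,::-1])
a=cv2.imread("side.png")[160:280,90:220];b=cv2.imread("wrist.png")
cv2.imwrite(sys.argv[1],np.hstack([cv2.resize(x,(400,369),interpolation=cv2.INTER_CUBIC) for x in (a,b)]))
s=arm.read_state();print(s["tcp_pos"],s["tcp_rot"],s["joint_positions"])
E
python3 v.py pics/h.png
```

```text
clock: 12.85
tcp_pos: [0.5087, 0.4486, 0.3082]
tcp_rot: [3.135, 0.354, -3.123]
contact_force: [0.2, 0.2, -0.9]
gripper_width: 0.553
gripper_force: 0.0
n wrist
wrist key_grip 0.64 [0.5453 0.4443 0.191 ]
wrist lever_ball 0.72 [0.4465 0.4374 0.137 ]
462 ((551.0436401367188, 447.7548828125), (19.671419143676758, 17.787689208984375), 0.633275032043457) 0.2086397234070171 0.2117666404441681
1689 ((558.31884765625, 447.8212890625), (71.43798065185547, 45.918766021728516), 1.2330774068832397) 0.17638232497403195 0.18195054258525808
n scene
scene key_grip 0.65 [0.553  0.4457 0.191 ]
scene lever_ball 0.71 [0.4529 0.4414 0.137 ]
n side
side key_grip 0.93 [0.5445 0.4465 0.191 ]
side lever_ball 0.53 [0.452  0.4398 0.137 ]
[0.50861498 0.44730444 0.30263663] [ 3.14100374  0.34766393 -3.12198338] [ 0.74515796  0.40205535  1.40863197 -0.25871006  1.07997142 -0.75173114]
```

View pics/h.png

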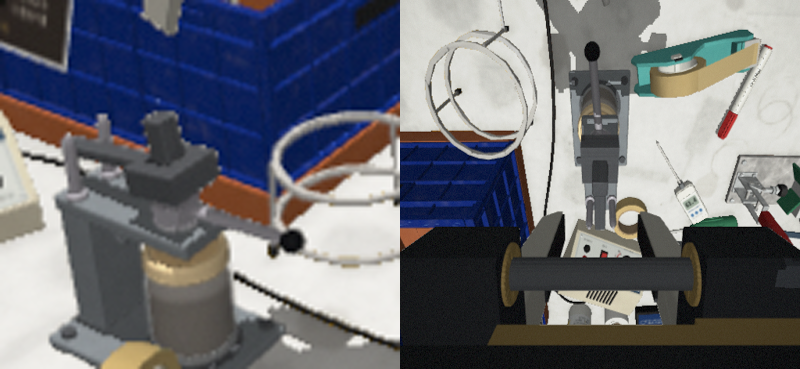

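The side view shows the key fully down on the head with its arm between the pins; the top reads 208.6 mm, which means it is seated. The ball is at side crop px (291,241). Next is the lever approach with closed fingers, working at a 10° lean.

```bash
cat > lev.py <<'E'
from h import *
import sys
def lev(phi,gap,z=.122,half=.0175,tilt=10,r=.096):
    a=np.radians(phi);T=np.array([np.sin(a),-np.cos(a)]);C=np.array([np.cos(a),np.sin(a)])
    p=np.array([.546,.4475])+(r-(.137-z)*np.tan(np.radians(tilt)))*C-(half+.009+gap)*T
    return np.append(p,z),pose(phi-180,tilt)
def state():
    P=[]
    for i in range(3): s=arm.read_state();P.append(s);read_camera("side")
    s=dict(s);s["tcp_pos"]=np.mean([q["tcp_pos"] for q in P],0);F=np.mean([q["contact_force"] for q in P],0)
    print(np.round(s["tcp_pos"],4),np.round(s["tcp_rot"],3),"F",np.round(F,2),"j",np.round(s["joint_positions"],2));return s,F
if __name__=="__main__":
    s,F=state()
    for a in sys.argv[1:]:
        v=list(map(float,a.split(",")));p,R=lev(*v);print(a,np.round(p,4));rel(p,R,s)
E
python3 lev.py 184,.03,.22 184,.02,.13 184,.02,.122
```

```text
[0.5086 0.4474 0.3029] [ 3.141  0.348 -3.122] F [-0.39 -0.45  0.25] j [ 0.75  0.4   1.41 -0.26  1.08 -0.75]
184,.03,.22 [0.4396 0.3834 0.22  ]
t mm [ 94.3 -62.6  53.9] rotvec [-0.012   0.1736 -0.0485]
184,.02,.13 [0.4547 0.3945 0.13  ]
t mm [110.6 -51.9 143.7] rotvec [-0.012   0.1736 -0.0485]
184,.02,.122 [0.4561 0.3946 0.122 ]
t mm [112.  -51.9 151.7] rotvec [-0.012   0.1736 -0.0485]
```

```bash

python3 -m creep '[{"tx":47,"ty":-31,"tz":10,"ax":-0.006,"ay":0.087,"az":-0.024,"gripper":-1},{"tx":94,"ty":-63,"tz":40,"ax":-0.012,"ay":0.174,"az":-0.048,"gripper":-1},{"tx":97,"ty":-58,"tz":80,"ax":-0.012,"ay":0.174,"az":-0.048,"gripper":-1},{"tx":103,"ty":-52,"tz":115,"ax":-0.012,"ay":0.174,"az":-0.048,"gripper":-1},{"tx":111,"ty":-52,"tz":144,"ax":-0.012,"ay":0.174,"az":-0.048,"gripper":-1},{"tx":112,"ty":-52,"tz":152,"ax":-0.012,"ay":0.174,"az":-0.048,"gripper":-1},{"tx":112,"ty":-52,"tz":152,"ax":-0.012,"ay":0.174,"az":-0.048,"gripper":-1}]' 20
python3 lev.py 184,.008 184,0 180,0 175,0 170,0 165,0 160,0
```

```text
clock: 14.32
tcp_pos: [0.4564, 0.3948, 0.1227]
tcp_rot: [3.141, 0.175, -3.072]
contact_force: [0.6, 0.3, 0.6]
gripper_width: 0.006
gripper_force: 0.0
[0.4566 0.3949 0.1232] [ 3.14   0.176 -3.072] F [ 0.17  0.26 -0.06] j [ 0.68  0.5   1.7  -0.14  0.8  -0.87]
184,.008 [0.4553 0.4066 0.122 ]
t mm [ 0.7 11.7  1.2] rotvec [ 0.0015  0.0015 -0.0007]
184,0 [0.4547 0.4146 0.122 ]
t mm [ 0.7 19.7  1.2] rotvec [ 0.0015  0.0015 -0.0007]
180,0 [0.4526 0.421  0.122 ]
t mm [ 2.3 26.3  0.9] rotvec [0.0136 0.0015 0.0681]
175,0 [0.4507 0.4292 0.122 ]
t mm [ 3.7 34.6  0.7] rotvec [0.0289 0.0014 0.154 ]
170,0 [0.4495 0.4376 0.122 ]
t mm [ 4.3 43.1  0.6] rotvec [0.0441 0.0013 0.2399]
165,0 [0.449  0.4461 0.122 ]
t mm [ 4.2 51.5  0.6] rotvec [0.0593 0.0013 0.3258]
160,0 [0.4492 0.4545 0.122 ]
t mm [ 3.4 60.   0.8] rotvec [0.0745 0.0012 0.4118]
```

```bash

python3 -m creep '[{"tx":0.7,"ty":12,"tz":1,"ax":0,"ay":0,"az":0,"gripper":-1},{"tx":0.7,"ty":17,"tz":1,"ax":0,"ay":0,"az":0,"gripper":-1},{"tx":1.2,"ty":22,"tz":1,"ax":0.006,"ay":0,"az":0.025,"gripper":-1},{"tx":2.3,"ty":26.3,"tz":1,"ax":0.014,"ay":0.001,"az":0.068,"gripper":-1},{"tx":3,"ty":30.5,"tz":0.8,"ax":0.021,"ay":0.001,"az":0.111,"gripper":-1},{"tx":3.7,"ty":34.6,"tz":0.7,"ax":0.029,"ay":0.001,"az":0.154,"gripper":-1},{"tx":4,"ty":38.9,"tz":0.7,"ax":0.036,"ay":0.001,"az":0.197,"gripper":-1},{"tx":4.3,"ty":43,"tz":0.6,"ax":0.044,"ay":0.001,"az":0.24,"gripper":-1},{"tx":4.3,"ty":47.5,"tz":0.6,"ax":0.052,"ay":0.001,"az":0.283,"gripper":-1},{"tx":4.2,"ty":51.5,"tz":0.6,"ax":0.059,"ay":0.001,"az":0.326,"gripper":-1}]'
python3 lev.py 165,0
python3 - <<'E'
from h import *
look(["scene","side","wrist"],dict(lever_ball=.137,key_grip=.191))
E
cat > chk.py <<'E'
from h import *
import sys
s=arm.read_state();y=Ro.from_euler("xyz",s["tcp_rot"]).apply([0,1,0])
f=-float(np.dot(s["contact_force"],y));phi=np.degrees(np.arctan2(y[0],-y[1]))
p=s["tcp_pos"];ang=np.degrees(np.arctan2(p[1]-.4475,p[0]-.546))%360
print(round(s["clock"],2),"push",round(f,2),"F",np.round(s["contact_force"],1),"tcp ang",round(ang,2),"yaw",round(phi%360,2),"r",round(1000*np.hypot(p[0]-.546,p[1]-.4475),1),"z",round(p[2],4))
sys.exit(1 if f>float(sys.argv[1]) else 0)
E
python3 chk.py 4; python3 -c "
from lev import *
p,R=lev(165,0);s=dict(tcp_pos=p,tcp_rot=R.as_euler('xyz'))
for d in (.6,1,2):rel(*lev(165-d,0),s)"
```

```text
clock: 15.72
tcp_pos: [0.4483, 0.4462, 0.1211]
tcp_rot: [-3.14, 0.174, 2.879]
contact_force: [-0.3, -1.3, 0.8]
gripper_width: 0.006
gripper_force: 0.6
[0.4484 0.4464 0.1211] [-3.141  0.174  2.88 ] F [-0.82 -1.02  0.96] j [ 0.78  0.57  1.58 -0.19  0.91 -0.42]
165,0 [0.449  0.4461 0.122 ]
t mm [-0.8 -0.2 -0.7] rotvec [-0.001  -0.0008  0.0003]
scene lever_ball 0.61 [275.  189.4] [0.4537 0.4693 0.137 ]
scene key_grip 0.57 [243.3 161.2] [0.5499 0.4545 0.191 ]
side lever_ball 0.5 [247.6 172.1] [0.4486 0.4786 0.137 ]
side key_grip 0.62 [214.5 136.8] [0.534  0.4838 0.191 ]
side key_grip 0.59 [202.8 144.2] [0.5543 0.4415 0.191 ]
wrist lever_ball 0.5 [240.9 309.5] [0.449  0.4714 0.137 ]
16.32 push -1.0 F [-0.3  1.1  0.5] tcp ang 181.07 yaw 165.0 r 97.4 z 0.121
t mm [ 0.3  1.  -0. ] rotvec [0.0018 0.     0.0103]
t mm [ 0.4  1.6 -0.1] rotvec [0.003  0.     0.0172]
t mm [ 0.9  3.3 -0.2] rotvec [0.0061 0.     0.0344]
```

The ball now lies against the finger at about 166°, as planned. From here I'll feel for the hard stop with small typed steps, stopping once the push exceeds 4 N.

```bash

python3 -m creep '[{"tx":0.4,"ty":1.6,"tz":0,"ax":0.003,"ay":0,"az":0.017,"gripper":-1},{"tx":0.9,"ty":3.3,"tz":-0.1,"ax":0.006,"ay":0,"az":0.034,"gripper":-1}]' >/dev/null && python3 chk.py 4 &&
python3 -m creep '[{"tx":0.2,"ty":0.8,"tz":0,"ax":0.0015,"ay":0,"az":0.0085,"gripper":-1},{"tx":0.4,"ty":1.6,"tz":0,"ax":0.003,"ay":0,"az":0.017,"gripper":-1}]' >/dev/null && python3 chk.py 4 &&
python3 -m creep '[{"tx":0.2,"ty":0.8,"tz":0,"ax":0.0015,"ay":0,"az":0.0085,"gripper":-1},{"tx":0.4,"ty":1.6,"tz":0,"ax":0.003,"ay":0,"az":0.017,"gripper":-1}]' >/dev/null && python3 chk.py 4 &&
python3 -m creep '[{"tx":0.2,"ty":0.8,"tz":0,"ax":0.0015,"ay":0,"az":0.0085,"gripper":-1},{"tx":0.4,"ty":1.6,"tz":0,"ax":0.003,"ay":0,"az":0.017,"gripper":-1}]' >/dev/null && python3 chk.py 4 &&
python3 -m creep '[{"tx":0.2,"ty":0.8,"tz":0,"ax":0.0015,"ay":0,"az":0.0085,"gripper":-1},{"tx":0.4,"ty":1.6,"tz":0,"ax":0.003,"ay":0,"az":0.017,"gripper":-1}]' >/dev/null && python3 chk.py 4 &&
python3 -m creep '[{"tx":0.2,"ty":0.8,"tz":0,"ax":0.0015,"ay":0,"az":0.0085,"gripper":-1},{"tx":0.4,"ty":1.6,"tz":0,"ax":0.003,"ay":0,"az":0.017,"gripper":-1}]' >/dev/null && python3 chk.py 4 &&
python3 -m creep '[{"tx":0.2,"ty":0.8,"tz":0,"ax":0.0015,"ay":0,"az":0.0085,"gripper":-1},{"tx":0.4,"ty":1.6,"tz":0,"ax":0.003,"ay":0,"az":0.017,"gripper":-1}]' >/dev/null && python3 chk.py 4 &&
python3 -m creep '[{"tx":0.2,"ty":0.8,"tz":0,"ax":0.0015,"ay":0,"az":0.0085,"gripper":-1},{"tx":0.4,"ty":1.6,"tz":0,"ax":0.003,"ay":0,"az":0.017,"gripper":-1}]' >/dev/null && python3 chk.py 4 &&
python3 -m creep '[{"tx":0.2,"ty":0.8,"tz":0,"ax":0.0015,"ay":0,"az":0.0085,"gripper":-1},{"tx":0.4,"ty":1.6,"tz":0,"ax":0.003,"ay":0,"az":0.017,"gripper":-1}]' >/dev/null && python3 chk.py 4
```

```text
16.57 push 1.56 F [ 0.6 -1.8  0.1] tcp ang 179.01 yaw 162.94 r 97.4 z 0.121
16.82 push 1.37 F [-0.4 -1.3  0.9] tcp ang 178.0 yaw 162.0 r 97.4 z 0.1209
17.07 push 1.54 F [-1.1 -1.2  1.3] tcp ang 177.05 yaw 161.01 r 97.3 z 0.1208
17.32 push 1.15 F [-1.  -0.9  0.8] tcp ang 176.07 yaw 160.02 r 97.3 z 0.1208
17.57 push 0.7 F [-0.5 -0.6  1.4] tcp ang 175.1 yaw 159.03 r 97.2 z 0.1207
17.82 push 1.62 F [-0.4 -1.6  1. ] tcp ang 174.13 yaw 158.04 r 97.2 z 0.1206
18.07 push 1.14 F [-1.5 -0.6  1.1] tcp ang 173.16 yaw 157.05 r 97.1 z 0.1206
18.32 push 0.75 F [-1.1 -0.3  0.2] tcp ang 172.19 yaw 156.06 r 97.1 z 0.1204
18.57 push 0.59 F [-1.3 -0.1 -0.1] tcp ang 171.21 yaw 155.07 r 97.0 z 0.1204
```

```bash

python3 -m creep '[{"tx":0.2,"ty":0.8,"tz":-0.1,"ax":0.0015,"ay":0,"az":0.0085,"gripper":-1},{"tx":0.4,"ty":1.6,"tz":-0.2,"ax":0.003,"ay":0,"az":0.017,"gripper":-1}]' >/dev/null && python3 chk.py 4 &&
python3 -m creep '[{"tx":0.2,"ty":0.8,"tz":-0.1,"ax":0.0015,"ay":0,"az":0.0085,"gripper":-1},{"tx":0.4,"ty":1.6,"tz":-0.2,"ax":0.003,"ay":0,"az":0.017,"gripper":-1}]' >/dev/null && python3 chk.py 4 &&
python3 -m creep '[{"tx":0.2,"ty":0.8,"tz":-0.1,"ax":0.0015,"ay":0,"az":0.0085,"gripper":-1},{"tx":0.4,"ty":1.6,"tz":-0.2,"ax":0.003,"ay":0,"az":0.017,"gripper":-1}]' >/dev/null && python3 chk.py 4 &&
python3 -m creep '[{"tx":0.2,"ty":0.8,"tz":-0.1,"ax":0.0015,"ay":0,"az":0.0085,"gripper":-1},{"tx":0.4,"ty":1.6,"tz":-0.2,"ax":0.003,"ay":0,"az":0.017,"gripper":-1}]' >/dev/null && python3 chk.py 4 &&
python3 -m creep '[{"tx":0.2,"ty":0.8,"tz":-0.1,"ax":0.0015,"ay":0,"az":0.0085,"gripper":-1},{"tx":0.4,"ty":1.6,"tz":-0.2,"ax":0.003,"ay":0,"az":0.017,"gripper":-1}]' >/dev/null && python3 chk.py 4 &&
python3 -m creep '[{"tx":0.2,"ty":0.8,"tz":-0.1,"ax":0.0015,"ay":0,"az":0.0085,"gripper":-1},{"tx":0.4,"ty":1.6,"tz":-0.2,"ax":0.003,"ay":0,"az":0.017,"gripper":-1}]' >/dev/null && python3 chk.py 4 &&
python3 -m creep '[{"tx":0.2,"ty":0.8,"tz":-0.1,"ax":0.0015,"ay":0,"az":0.0085,"gripper":-1},{"tx":0.4,"ty":1.6,"tz":-0.2,"ax":0.003,"ay":0,"az":0.017,"gripper":-1}]' >/dev/null && python3 chk.py 4 &&
python3 -m creep '[{"tx":0.2,"ty":0.8,"tz":-0.1,"ax":0.0015,"ay":0,"az":0.0085,"gripper":-1},{"tx":0.4,"ty":1.6,"tz":-0.2,"ax":0.003,"ay":0,"az":0.017,"gripper":-1}]' >/dev/null && python3 chk.py 4 &&
python3 -m creep '[{"tx":0.2,"ty":0.8,"tz":-0.1,"ax":0.0015,"ay":0,"az":0.0085,"gripper":-1},{"tx":0.4,"ty":1.6,"tz":-0.2,"ax":0.003,"ay":0,"az":0.017,"gripper":-1}]' >/dev/null && python3 chk.py 4 &&
python3 -m creep '[{"tx":0.2,"ty":0.8,"tz":-0.1,"ax":0.0015,"ay":0,"az":0.0085,"gripper":-1},{"tx":0.4,"ty":1.6,"tz":-0.2,"ax":0.003,"ay":0,"az":0.017,"gripper":-1}]' >/dev/null && python3 chk.py 4
```

```text
18.82 push 1.48 F [-1.1 -1.1  0.2] tcp ang 170.26 yaw 154.08 r 97.0 z 0.1205
19.07 push 1.41 F [-2.2 -0.5 -0.8] tcp ang 169.3 yaw 153.09 r 97.0 z 0.1206
19.32 push 0.61 F [-1.2 -0.  -0.6] tcp ang 168.31 yaw 152.11 r 97.0 z 0.1207
19.57 push 1.95 F [-1.7 -1.3 -0.4] tcp ang 167.31 yaw 151.12 r 96.9 z 0.1209
19.82 push 1.97 F [-0.7 -1.9 -1. ] tcp ang 166.32 yaw 150.13 r 96.9 z 0.121
20.07 push 1.46 F [-1.  -1.1 -0.2] tcp ang 165.35 yaw 149.14 r 96.9 z 0.1211
20.32 push 1.49 F [-1.4 -0.9 -1.5] tcp ang 164.36 yaw 148.15 r 96.9 z 0.1213
20.57 push 0.52 F [-1.  -0.  -1.1] tcp ang 163.38 yaw 147.16 r 96.8 z 0.1214
20.82 push 1.55 F [-1.2 -1.1 -1.1] tcp ang 162.47 yaw 146.17 r 96.9 z 0.1215
21.07 push 1.8 F [-1.1 -1.4 -1.5] tcp ang 161.45 yaw 145.18 r 96.8 z 0.1216
```

```bash
python3 - <<'E'
from h import *
look(["scene","side","wrist"],dict(lever_ball=.137,key_grip=.191,head_corner=.168))
E
```

```text
scene lever_ball 0.55 [282.5 183.7] [0.4525 0.4957 0.137 ]
scene key_grip 0.96 [241.4 161.4] [0.5535 0.4492 0.191 ]
scene key_grip 0.59 [251.9 166.2] [0.5211 0.4701 0.191 ]
side key_grip 0.49 [206.  146.4] [0.541  0.4486 0.191 ]
side head_corner 0.72 [216.6 135.3] [0.5585 0.4674 0.168 ]
side head_corner 0.21 [269.6 152.9] [0.4063 0.5755 0.168 ]
wrist lever_ball 0.63 [239.5 307.4] [0.4628 0.5018 0.137 ]
```

```bash

python3 -m creep '[{"tx":0.2,"ty":0.8,"tz":0,"ax":0.0015,"ay":0,"az":0.0085,"gripper":-1},{"tx":0.4,"ty":1.6,"tz":-0.1,"ax":0.003,"ay":0,"az":0.017,"gripper":-1}]' >/dev/null && python3 chk.py 4 &&
python3 -m creep '[{"tx":0.2,"ty":0.8,"tz":0,"ax":0.0015,"ay":0,"az":0.0085,"gripper":-1},{"tx":0.4,"ty":1.6,"tz":-0.1,"ax":0.003,"ay":0,"az":0.017,"gripper":-1}]' >/dev/null && python3 chk.py 4 &&
python3 -m creep '[{"tx":0.2,"ty":0.8,"tz":0,"ax":0.0015,"ay":0,"az":0.0085,"gripper":-1},{"tx":0.4,"ty":1.6,"tz":-0.1,"ax":0.003,"ay":0,"az":0.017,"gripper":-1}]' >/dev/null && python3 chk.py 4 &&
python3 -m creep '[{"tx":0.2,"ty":0.8,"tz":0,"ax":0.0015,"ay":0,"az":0.0085,"gripper":-1},{"tx":0.4,"ty":1.6,"tz":-0.1,"ax":0.003,"ay":0,"az":0.017,"gripper":-1}]' >/dev/null && python3 chk.py 4 &&
python3 -m creep '[{"tx":0.2,"ty":0.8,"tz":0,"ax":0.0015,"ay":0,"az":0.0085,"gripper":-1},{"tx":0.4,"ty":1.6,"tz":-0.1,"ax":0.003,"ay":0,"az":0.017,"gripper":-1}]' >/dev/null && python3 chk.py 4 &&
python3 -m creep '[{"tx":0.2,"ty":0.8,"tz":0,"ax":0.0015,"ay":0,"az":0.0085,"gripper":-1},{"tx":0.4,"ty":1.6,"tz":-0.1,"ax":0.003,"ay":0,"az":0.017,"gripper":-1}]' >/dev/null && python3 chk.py 4 &&
python3 -m creep '[{"tx":0.2,"ty":0.8,"tz":0,"ax":0.0015,"ay":0,"az":0.0085,"gripper":-1},{"tx":0.4,"ty":1.6,"tz":-0.1,"ax":0.003,"ay":0,"az":0.017,"gripper":-1}]' >/dev/null && python3 chk.py 4 &&
python3 -m creep '[{"tx":0.2,"ty":0.8,"tz":0,"ax":0.0015,"ay":0,"az":0.0085,"gripper":-1},{"tx":0.4,"ty":1.6,"tz":-0.1,"ax":0.003,"ay":0,"az":0.017,"gripper":-1}]' >/dev/null && python3 chk.py 4 &&
python3 -m creep '[{"tx":0.2,"ty":0.8,"tz":0,"ax":0.0015,"ay":0,"az":0.0085,"gripper":-1},{"tx":0.4,"ty":1.6,"tz":-0.1,"ax":0.003,"ay":0,"az":0.017,"gripper":-1}]' >/dev/null && python3 chk.py 4 &&
python3 -m creep '[{"tx":0.2,"ty":0.8,"tz":0,"ax":0.0015,"ay":0,"az":0.0085,"gripper":-1},{"tx":0.4,"ty":1.6,"tz":-0.1,"ax":0.003,"ay":0,"az":0.017,"gripper":-1}]' >/dev/null && python3 chk.py 4
```

```text
21.93 push 2.05 F [-2.3 -0.9 -0.3] tcp ang 160.45 yaw 144.19 r 96.8 z 0.1217
22.18 push 2.61 F [-2.5 -1.4  0.1] tcp ang 159.48 yaw 143.21 r 96.8 z 0.1217
22.43 push 4.89 F [-3.5 -3.5 -0.7] tcp ang 158.61 yaw 142.21 r 96.8 z 0.1216
```

```bash
python3 chk.py 9; 
python3 -m creep '[{"tx":0,"ty":0,"tz":0,"ax":0,"ay":0,"az":0,"gripper":-1},{"tx":0,"ty":0.2,"tz":0,"ax":0,"ay":0,"az":0,"gripper":-1}]' >/dev/null && python3 chk.py 9 &&
python3 -m creep '[{"tx":0,"ty":0.3,"tz":0,"ax":0,"ay":0,"az":0,"gripper":-1},{"tx":0,"ty":0.3,"tz":0,"ax":0,"ay":0,"az":0,"gripper":-1}]' >/dev/null && python3 chk.py 8 &&
python3 -m creep '[{"tx":0,"ty":0.3,"tz":0,"ax":0,"ay":0,"az":0,"gripper":-1},{"tx":0,"ty":0.3,"tz":0,"ax":0,"ay":0,"az":0,"gripper":-1}]' >/dev/null && python3 chk.py 8 &&
python3 -m creep '[{"tx":0,"ty":0.3,"tz":0,"ax":0,"ay":0,"az":0,"gripper":-1},{"tx":0,"ty":0.3,"tz":0,"ax":0,"ay":0,"az":0,"gripper":-1}]' >/dev/null && python3 chk.py 8
```

```text
22.43 push 4.89 F [-3.5 -3.5 -0.7] tcp ang 158.61 yaw 142.21 r 96.8 z 0.1216
22.68 push 3.58 F [-3.1 -2.1 -0.4] tcp ang 158.48 yaw 142.25 r 96.7 z 0.1217
22.93 push 3.94 F [-2.4 -3.2 -0.3] tcp ang 158.28 yaw 142.25 r 96.6 z 0.1217
23.18 push 5.31 F [-4.3 -3.4 -0.2] tcp ang 158.09 yaw 142.25 r 96.5 z 0.1217
23.43 push 4.33 F [-4.4 -2.   0.2] tcp ang 157.91 yaw 142.25 r 96.5 z 0.1217
```

```bash

python3 -m creep '[{"tx":0.1,"ty":0.5,"tz":-0.1,"ax":0.001,"ay":0,"az":0.007,"gripper":-1},{"tx":0.1,"ty":0.5,"tz":-0.1,"ax":0.001,"ay":0,"az":0.007,"gripper":-1}]' >/dev/null && python3 chk.py 7 &&
python3 -m creep '[{"tx":0.1,"ty":0.5,"tz":-0.1,"ax":0.001,"ay":0,"az":0.007,"gripper":-1},{"tx":0.1,"ty":0.5,"tz":-0.1,"ax":0.001,"ay":0,"az":0.007,"gripper":-1}]' >/dev/null && python3 chk.py 7 &&
python3 -m creep '[{"tx":0.1,"ty":0.5,"tz":-0.1,"ax":0.001,"ay":0,"az":0.007,"gripper":-1},{"tx":0.1,"ty":0.5,"tz":-0.1,"ax":0.001,"ay":0,"az":0.007,"gripper":-1}]' >/dev/null && python3 chk.py 7 
python3 - <<'E'
from h import *
look(["scene","side","wrist"],dict(lever_ball=.137,key_grip=.191))
for n in ["scene","side"]: cv2.imwrite(f"{n}.png",read_camera(n)[0][:,:,::-1])
a=cv2.imread("scene.png")[190:310,110:240];b=cv2.imread("side.png")[160:280,90:220]
cv2.imwrite("pics/i.png",np.hstack([cv2.resize(x,(400,369),interpolation=cv2.INTER_CUBIC) for x in (a,b)]))
E
python3 chk.py 7
```

```text
23.68 push 5.02 F [-4.4 -2.9 -0.1] tcp ang 157.66 yaw 141.84 r 96.5 z 0.1217
23.93 push 5.14 F [-4.5 -3.  -0.2] tcp ang 157.43 yaw 141.43 r 96.5 z 0.1217
24.18 push 6.55 F [-5.9 -3.7 -0.8] tcp ang 157.19 yaw 141.02 r 96.5 z 0.1217
scene lever_ball 0.48 [283.2 177.1] [0.4658 0.5061 0.137 ]
scene key_grip 0.74 [243.5 162.8] [0.5459 0.4528 0.191 ]
scene key_grip 0.48 [243.1 271.9] [0.3009 0.3037 0.191 ]
side key_grip 0.67 [205.  144.4] [0.5475 0.4479 0.191 ]
24.73 push 5.4 F [-5.5 -2.5 -0.6] tcp ang 157.17 yaw 141.03 r 96.5 z 0.1218
```

View pics/i.png

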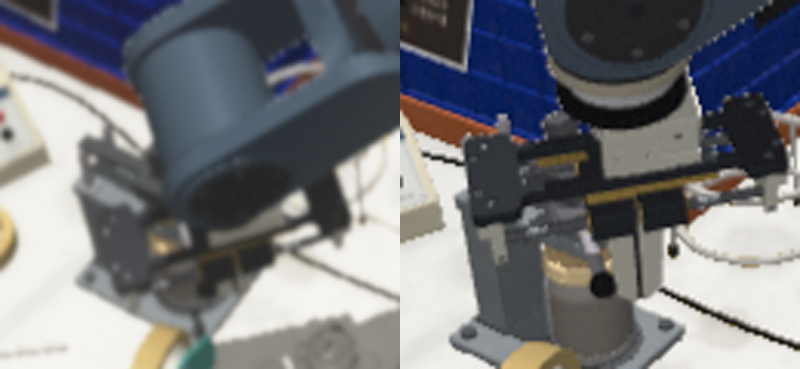

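The scene and side views show the gripper body clear of the key, with the ball ahead of the finger at side crop px (602,285). The force is rising, so I'll continue in fine steps toward 10 N.

```bash

python3 -m creep '[{"tx":0.1,"ty":0.5,"tz":-0.1,"ax":0.001,"ay":0,"az":0.005,"gripper":-1},{"tx":0.1,"ty":0.5,"tz":-0.1,"ax":0.001,"ay":0,"az":0.005,"gripper":-1}]' >/dev/null && python3 chk.py 8.5 &&
python3 -m creep '[{"tx":0.1,"ty":0.5,"tz":-0.1,"ax":0.001,"ay":0,"az":0.005,"gripper":-1},{"tx":0.1,"ty":0.5,"tz":-0.1,"ax":0.001,"ay":0,"az":0.005,"gripper":-1}]' >/dev/null && python3 chk.py 8.5 &&
python3 -m creep '[{"tx":0.1,"ty":0.5,"tz":-0.1,"ax":0.001,"ay":0,"az":0.005,"gripper":-1},{"tx":0.1,"ty":0.5,"tz":-0.1,"ax":0.001,"ay":0,"az":0.005,"gripper":-1}]' >/dev/null && python3 chk.py 8.5 &&
python3 -m creep '[{"tx":0.1,"ty":0.5,"tz":-0.1,"ax":0.001,"ay":0,"az":0.005,"gripper":-1},{"tx":0.1,"ty":0.5,"tz":-0.1,"ax":0.001,"ay":0,"az":0.005,"gripper":-1}]' >/dev/null && python3 chk.py 8.5 &&
python3 -m creep '[{"tx":0.1,"ty":0.5,"tz":-0.1,"ax":0.001,"ay":0,"az":0.005,"gripper":-1},{"tx":0.1,"ty":0.5,"tz":-0.1,"ax":0.001,"ay":0,"az":0.005,"gripper":-1}]' >/dev/null && python3 chk.py 8.5
python3 lev.py
```

```text
24.98 push 7.62 F [-6.5 -4.5  0.1] tcp ang 156.95 yaw 140.73 r 96.5 z 0.1218
25.23 push 6.92 F [-6.  -4.   0.3] tcp ang 156.72 yaw 140.44 r 96.6 z 0.1218
25.48 push 7.95 F [-6.3 -5.1 -0.3] tcp ang 156.47 yaw 140.14 r 96.6 z 0.1218
25.73 push 9.39 F [-7.1 -6.3 -0.8] tcp ang 156.25 yaw 139.85 r 96.6 z 0.1218
[0.4576 0.4864 0.1218] [-3.138  0.174  2.442] F [-6.6  -5.21 -0.15] j [ 0.82  0.67  1.4  -0.2   1.07  0.04]
```

```bash

python3 -m creep '[{"tx":0.1,"ty":0.5,"tz":0,"ax":0.001,"ay":0,"az":0.003,"gripper":-1},{"tx":0.1,"ty":0.5,"tz":0,"ax":0.001,"ay":0,"az":0.003,"gripper":-1}]' >/dev/null && python3 chk.py 12 &&
python3 -m creep '[{"tx":0.1,"ty":0.5,"tz":0,"ax":0,"ay":0,"az":0,"gripper":-1},{"tx":0.1,"ty":0.5,"tz":0,"ax":0,"ay":0,"az":0,"gripper":-1}]' >/dev/null && python3 chk.py 12 
python3 lev.py
python3 - <<'E'
from h import *
look(["scene","wrist"],dict(lever_ball=.137,key_grip=.191))
E
```

```text
26.12 push 8.56 F [-6.4 -5.8 -1.3] tcp ang 156.04 yaw 139.67 r 96.6 z 0.1218
26.38 push 10.16 F [-8.1 -6.4  0.3] tcp ang 155.81 yaw 139.67 r 96.5 z 0.1218
[0.4579 0.4871 0.1218] [-3.137  0.174  2.439] F [-7.78 -6.4   0.9 ] j [ 0.82  0.67  1.4  -0.2   1.08  0.05]
scene lever_ball 0.62 [284.8 174.7] [0.4681 0.5131 0.137 ]
scene key_grip 0.51 [242.7 161.4] [0.5508 0.4526 0.191 ]
wrist lever_ball 0.64 [240.4 301.2] [0.4673 0.507  0.137 ]
```

The ball is standing still at about 143° while the fingers flex, so this is the hard stop. I'll hold at about 10 N.

```bash

python3 -m creep '[{"tx":0,"ty":0.3,"tz":0,"ax":0,"ay":0,"az":0,"gripper":-1},{"tx":0,"ty":0.3,"tz":0,"ax":0,"ay":0,"az":0,"gripper":-1},{"tx":0,"ty":0.3,"tz":0,"ax":0,"ay":0,"az":0,"gripper":-1},{"tx":0,"ty":0.3,"tz":0,"ax":0,"ay":0,"az":0,"gripper":-1}]' >/dev/null ; python3 chk.py 14
python3 -m creep '[{"tx":0,"ty":0.1,"tz":0,"ax":0,"ay":0,"az":0,"gripper":-1},{"tx":0,"ty":0.1,"tz":0,"ax":0,"ay":0,"az":0,"gripper":-1},{"tx":0,"ty":0.1,"tz":0,"ax":0,"ay":0,"az":0,"gripper":-1},{"tx":0,"ty":0.1,"tz":0,"ax":0,"ay":0,"az":0,"gripper":-1},{"tx":0,"ty":0.1,"tz":0,"ax":0,"ay":0,"az":0,"gripper":-1},{"tx":0,"ty":0.1,"tz":0,"ax":0,"ay":0,"az":0,"gripper":-1}]' >/dev/null ; python3 chk.py 14
python3 lev.py
```

```text
27.32 push 10.39 F [-8.1 -6.7  0.3] tcp ang 155.7 yaw 139.66 r 96.5 z 0.1217
28.07 push 10.25 F [-7.6 -7.   1. ] tcp ang 155.66 yaw 139.67 r 96.5 z 0.1217
[0.4581 0.4873 0.1217] [-3.136  0.174  2.439] F [-7.66 -6.99  1.15] j [ 0.82  0.67  1.4  -0.2   1.08  0.05]
```

Held for over a second at about 10.3 N. Back off gently, rise and check.

```bash

python3 -m creep '[{"tx":0,"ty":-3,"tz":0,"ax":0,"ay":0,"az":0,"gripper":-1},{"tx":0,"ty":-12,"tz":0,"ax":0,"ay":0,"az":0,"gripper":-1},{"tx":0,"ty":-25,"tz":0,"ax":0,"ay":0,"az":0,"gripper":-1},{"tx":0,"ty":-28,"tz":-40,"ax":0,"ay":0,"az":0,"gripper":-1},{"tx":5,"ty":-28,"tz":-100,"ax":0,"ay":0,"az":0,"gripper":-1},{"tx":10,"ty":-28,"tz":-160,"ax":0,"ay":0,"az":0,"gripper":-1},{"tx":10,"ty":-28,"tz":-180,"ax":0,"ay":0,"az":0,"gripper":-1},{"tx":10,"ty":-28,"tz":-180,"ax":0,"ay":0,"az":0,"gripper":-1}]'
python3 v.py pics/j.png
```

```text
clock: 29.22
tcp_pos: [0.4102, 0.4943, 0.2998]
tcp_rot: [3.138, 0.174, 2.438]
contact_force: [-0.2, -0.2, -1.1]
gripper_width: 0.002
gripper_force: 0.0
n wrist
wrist lever_ball 0.94 [0.4685 0.5067 0.137 ]
n scene
scene key_grip 0.55 [0.5487 0.458  0.191 ]
scene lever_ball 0.47 [0.4657 0.5007 0.137 ]
n side
side key_grip 0.69 [0.5504 0.4479 0.191 ]
side lever_ball 0.61 [0.4706 0.5146 0.137 ]
[0.40986496 0.49348732 0.29729645] [-3.13913832  0.17427592  2.43826576] [ 0.88022046  0.46964713  1.29100897 -0.17719552  1.3885077   0.04583033]
```

View pics/j.png

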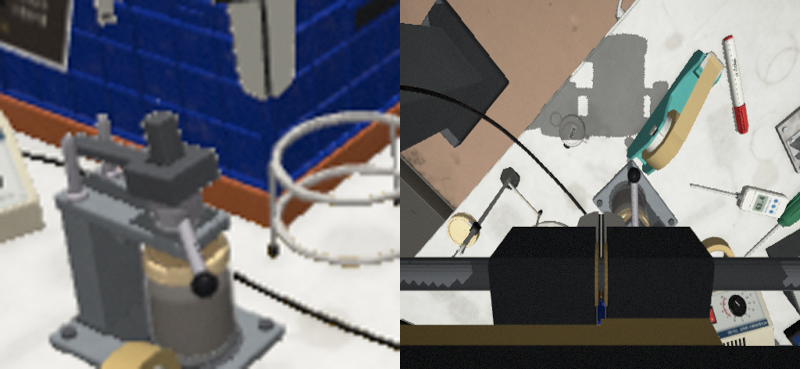

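The key sits level on the head with its arm between the pins. The ball stayed at about 143° (side crop px (205,284)) and the hand is clear, so I'll hand in.

```bash
python3 -c "
from bench import close_job
print(close_job())"
```

```text
the job is handed in; nothing more can be done
None
```

The job is handed in. The key is seated on the screw head with its arm between the pins, and the lock nut was pushed to its hard stop and nipped at about 10 N for over a second. The hand is clear; no contact with the jars or cap was noticed, and the screw's setting was not measured again after tightening.

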